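# Lock the red model car onto the tilted assembly stand

## Task

Get the red model car ready for wiring on the tilted assembly stand: swing the yellow-knobbed lever fully open, set the red car with its carrier plate into the white sled with its nose pointing uphill, and press it down until the sled is fully home. Then swing the lever back fully closed so that its tongue locks the plate, let go, and leave the blue car and everything else on the bench where it is.

Things in the scene. Friction and masses are not known exactly. Their poses are not given: they have to be found in the camera images.
- red_car: Red model car on a grey carrier plate 130x100x8 mm, 0.2-0.37 kg, starts flat. Body and cabin 50 mm wide, body top 32 mm, cabin (x -32..32) top 60 mm above the plate's underside. Wheels r 15 at x +-42 reach y +-34; between them (x -25..25) the sides are free to grip down to the plate. Origin: centre of plate's underside; x to the nose (yellow headlights; black spoiler at rear), y left, z up.
- blue_car: Blue model car on a carrier plate, the same in shape and axes as the red one. A bystander: leave it. It may lie in either of the two places.
- red_car_nose (a point): Point at the front end of the red car's body, 59 mm ahead of its origin and 21 mm up.
- stand: Fixed stand; steel foot 160x140x14 mm. Origin on the bench, z up, x horizontal uphill, y left. Its grey deck and white sled are tilted 30 degrees: the surface rises towards x, its normal leans back to -x (towards the robot). With the sled home its platform centre is 85 mm straight above this origin.
- seat (a point): Centre of the top face of the white sled's platform, moving with it. z deck normal (30 degrees from vertical), x uphill, y left. Where the red car belongs: its origin on this point, its axes along these. Flared rims 9 mm high at both ends and the four corners guide the carrier plate, about 3 mm play all round at the foot.
- sled (a joint): Travel of the sled along its normal, m: starts raised (0 to 0.004); 0.018 = fully home (hard stop). Takes about 7 N to move and stays where left; the car's weight alone does not move it.
- lever (a joint): Lever angle about the deck normal, rad: 0 = locked (stop; tongue over the plate's left edge, knob away from the sled), 1.5 = fully open (stop; knob downhill). Opening is counter-clockwise from above. Starts at 0.2-0.8, tongue in the plate's way; clear above 1.15. About 1.3 N at the knob, stays where left. With the sled not home the tongue hits the plate's edge.
- pivot (a point): Point on the lever's pivot axis, level (along the deck normal) with point knob; 78 mm left (y) of the deck's centre line. z is the deck normal; y points to the knob and turns with the lever.
- knob (a point): Grip point on the yellow knob at the lever's end: upright cylinder along the deck normal, 18 mm across; its top is 15.5 mm above this point, and it is free for 20 mm below it (steel bar under that). 65 mm from the pivot axis.
- bottle: Amber bottle, 48 mm across, 120 mm tall, standing. Bystander. Origin at the centre of its foot.
- spool: Yellow and copper solder wire spool, 72 mm across, 45 mm tall, lying flat. Bystander. Origin at the centre of its underside.
- pliers: Pliers with red handles, about 155 mm long along x, 13 mm high. Bystander.
- marker: Black and red marker pen, 130 mm long along x, 18 mm thick. Bystander.
- bin: Small green open bin 120 x 90 x 50 mm. Bystander. Origin at the centre of its underside.
- screwdriver: Orange screwdriver, about 180 mm long along x. Bystander.
Mind the look-alikes: they are no part of the job. What is shaped like the red_car but orange or purple is not meant.

How it is judged:
On the way, in this order (a step that is already met when the one before it is completed fails the run):
1. the lever is swung open, clear of the sled (value of joint lever above 1.15 rad), for 0.1 s.
2. the red car sits in the sled, nose uphill, and the sled is pressed home, with the lever still open (value of joint sled above 0.0155 m and distance between red_car and seat below 0.008 m and angle between the z axis of red_car and the z axis of seat, either way round below 0.09 rad and x of red_car_nose in the frame of seat above 0.045 m and value of joint lever above 0.9 rad), for 0.2 s.
3. the lever is swung closed over the carrier plate (value of joint lever below 0.12 rad), for 0.2 s.
At the end, for the whole second after the job is handed in: The red car rests in the sled nose uphill (plate centre within 8 mm of the platform centre, within 0.09 rad of flat on it), the sled is home (over 15.5 mm of its 18 mm), the lever is closed (below 0.12 rad), and everything is let go and at rest (value of joint lever below 0.12 rad and value of joint sled above 0.0155 m and distance between red_car and seat below 0.008 m and angle between the z axis of red_car and the z axis of seat, either way round below 0.09 rad and x of red_car_nose in the frame of seat above 0.045 m and linear speed of red_car below 0.02 m/s); the robot touches nothing.
It fails at once if the blue car is moved by more than 30 mm (distance of blue_car from where it was at the start of the episode above 0.03 m).
It fails at once if the bottle is moved by more than 30 mm or tipped over (distance of bottle from where it was at the start of the episode above 0.03 m or angle between bottle's own z axis and vertical above 0.5 rad).
It fails at once if another bystander is moved by more than 30 mm (distance of any of spool, pliers, marker, bin, screwdriver from where it was at the start of the episode above 0.03 m).
It also fails if it takes over 67 s, if anything falls off the work surface, if the arm or the gripper's body presses on something with over 40 N, if the wrist force passes 120 N, or if a joint passes its speed limit or range.

## Robot

A 6-joint arm with a two-finger parallel gripper is mounted at the origin on the work surface. World frame = base frame: x ahead of the robot, y to its left, z up, the work surface at z = 0. Lengths are in m, angles in rad, forces in N, time in s.
With the tool pointing down it reaches from about 0.35 to 0.975 m from the base axis. Payload 4.9 kg.
Tool frame: the origin (TCP) lies at the very end of the fingers, on their centre line; the grasp point (between the pads) lies 19 mm behind it; z points along the fingers, x is the direction in which the jaws open and shut, and the axes are right-handed (so a half turn about z gives the same grasp; the last joint's range is limited). The gripper opens to 85 mm and grips with 20 to 120 N. Pads are 22 mm wide; open, the fingers measure 114 mm over their backs; the gripper's body (76 mm by 85 mm) begins 54 mm behind the grasp point. The pads swing forward as they close: fully open they stand 13 mm farther back than shut.
Start: joints at [1.23, 0.053, 1.613, -0, 1.476, -0.119], TCP at [0.137, 0.61, 0.231] pointing down, gripper open.
Joint ranges: [-3.01, 3.01], [-1.01, 2.22], [0.06, 2.58], [-1.02, 4.17], [0.09, 2.62], [-3.14, 3.14]. Speed limits (rad/s): [2.57, 2.57, 3.14, 3.14, 3.14, 3.14].

## Interface

Orientations are given as a unit quaternion [x, y, z, w].
In Python, from bench import arm, kinematics, monitor, imaging gives the robot as it stands. Calls block until the motion is done:
- arm.movep(position, orientation): joint-space move of the TCP to a pose.
- arm.move_l(position, frame=None, feed=0.15, until_force=None): straight line of the TCP; frame=None keeps the orientation; feed is the mean speed in m/s. With until_force (N) it stops when the force on the tool has changed by that much, and returns True; else False.
- arm.move_j(angles): joint-space move.
- arm.gripper_open() and arm.close(): open the fingers fully, or close them until they stop; the grip force is fixed at half the most.
- arm.wait(seconds).
- kinematics.ik(position, orientation): joint angles nearest the present ones, or None.
- monitor.get_state(): the state.
- imaging.grab_frame(name): name is "side" or "top" or "wrist"; returns a dict with "image" (480x640x3 uint8, red, green, blue), "K" (3x3 intrinsics, pixels), "k1" (the pictures are not rectified: a ray, as slopes to the right and down, at radius r is drawn at 1 + k1 r^2 times it, then the intrinsics apply), "R" (3x3) and "t" (3): a world point X has camera coordinates R X + t; the wrist camera has in their place "tool_from_camera" (4x4, takes a point from camera to tool coordinates, whose origin is the TCP and whose axes are the tool frame's). Camera axes: x right, y down, z forward; pixel columns grow to the right and rows downward; lengths in m; the calibration is good to about 2 mm. A picture is of the moment at which its call begins: read the wrist's pose just before it. There is no depth.
A pose or a line that the arm cannot do raises arm.Unreachable and nothing moves.
- arm.finish_job(): hands the job in, once; it reports no verdict.
Trained networks look in the newest picture that a camera, given by its name, has taken for a name from the list of things; names that differ only in an ending like _2 or _b are one class to them, and where a whole thing is asked for, a point or a joint stands for the part that bears it (a point fixed in the world has none). Each returns a list of dicts, best first, with "conf" (0 to 1); they miss things now and then, are a little off and sometimes report something else, mostly with a low value. They report only what shows in the picture. A call takes as long as a camera call. They do not tell look-alikes from the thing itself.
- imaging.spot_in(camera, thing): "extent" ([left, top, right, bottom] in pixels, round what is visible of it).
- imaging.silhouettes(camera, thing): "pixels" (480x640 bool, what is visible of it) and "extent" ([left, top, right, bottom] in pixels, round what is visible of it).
- imaging.pinpoint(camera, thing): "at" ([column, row] in pixels: a listed point, or the origin of a listed thing).
The state is a dict: "time_s": time; "joint_pos": joint angles; "dq": joint speeds; "joint_torque": joint torques, N m; "position": TCP position; "ee_rot": TCP orientation; "contact_force": force on the tool from outside, world axes, zero at the start; "ft_torque": the same for the moment, N m; "gripper_width": opening from 0.0 (shut) to 1.0 (fully open).
Only numpy, scipy, OpenCV 4.12 (cv2) and the standard library are available. Lean on these libraries where they do the work, as an engineer would, in place of code of your own. Each camera call takes 0.05 s, during which the arm holds its last target. There are 200 camera calls.

## Working session

There is one attempt and no reset: what is moved stays moved. The work goes in short steps, each a Python script; the robot and the scene stay as the last script left them, time stands still between calls to the robot, and variables do not carry over. Pictures are saved under pics/ and viewed, about 8 in all and at most 12, crops included, and the job is handed in when it is done.

```bash
mkdir -p pics; ls
cat > h.py <<'E'
import numpy as np, cv2
from bench import arm, kinematics, monitor, imaging
from scipy.spatial.transform import Rotation as R
from scipy.optimize import least_squares
def cam(name):
    """grab -> dict with R,t world->camera"""
    s=monitor.get_state(); f=imaging.grab_frame(name)
    if 'R' not in f:
        T=np.eye(4);T[:3,:3]=R.from_quat(s['ee_rot']).as_matrix();T[:3,3]=s['position']
        W=np.linalg.inv(T@np.array(f['tool_from_camera']));f['R']=W[:3,:3];f['t']=W[:3,3]
    f={k:(np.array(v) if k in('K','R','t') else v) for k,v in f.items()}
    return f
def proj(f,X):
    c=np.atleast_2d(X)@f['R'].T+f['t'];p=c[:,:2]/c[:,2:]
    p=p*(1+f['k1']*(p**2).sum(1,keepdims=True))
    return p*[f['K'][0,0],f['K'][1,1]]+f['K'][:2,2]
def ray(f,px):
    d=(np.array(px,float)-f['K'][:2,2])/[f['K'][0,0],f['K'][1,1]];p=d.copy()
    for _ in range(20):p=d/(1+f['k1']*(p@p))
    v=f['R'].T@np.array([*p,1]);return -f['R'].T@f['t'],v/np.linalg.norm(v)
def onz(f,px,z):
    o,v=ray(f,px);return o+v*(z-o[2])/v[2]
def tri(obs):
    A=np.zeros((3,3));b=np.zeros(3);L=[ray(f,p) for f,p in obs]
    for o,v in L:
        M=np.eye(3)-np.outer(v,v);A+=M;b+=M@o
    X=np.linalg.solve(A,b);return X,[np.linalg.norm((np.eye(3)-np.outer(v,v))@(X-o)) for o,v in L]
def save(f,n,box=None,s=1):
    im=f['image'][:,:,::-1]
    if box:im=im[box[1]:box[3],box[0]:box[2]]
    cv2.imwrite('pics/'+n,cv2.resize(im,None,fx=s,fy=s,interpolation=cv2.INTER_CUBIC))
E
python3 - <<'E'
from h import *
F={}
for n in('side','top'):
    F[n]=cam(n);save(F[n],n+'0.png');print(n,-F[n]['R'].T@F[n]['t'],F[n]['K'][0,0],F[n]['k1'])
    for th in('red_car','blue_car','red_car_nose','seat','pivot','knob','stand'):
        print(th,[(np.round(d['at'],1),round(d['conf'],2)) for d in imaging.pinpoint(n,th)][:4])
E
```

```text
pics
side [0.37072453 0.84003132 0.97996844] 549.0796177330519 0.00627528965944631
red_car [(array([319. , 220.4]), 0.89), (array([435.5, 378.2]), 0.74), (array([429. , 169.6]), 0.63)]
blue_car [(array([265.4, 153.6]), 0.94)]
red_car_nose [(array([415.6, 348.9]), 0.74), (array([298.7, 219.2]), 0.67), (array([410.8, 165.7]), 0.59)]
seat [(array([245.5, 286. ]), 0.72)]
pivot [(array([234.2, 317.7]), 0.87), (array([242.8, 316. ]), 0.75)]
knob [(array([238. , 349.4]), 0.79)]
stand [(array([240.1, 317.2]), 0.76), (array([241.6, 348.7]), 0.24)]
top [0.32290561 0.03175381 1.05664823] 443.3089310300143 0.020531178657329487
red_car [(array([468. , 378.5]), 0.98), (array([376.6, 260.1]), 0.86), (array([205.6, 373.8]), 0.68)]
blue_car [(array([468.8, 188.2]), 0.84)]
red_car_nose [(array([224.1, 359.3]), 0.74), (array([369.5, 236.9]), 0.65), (array([467.9, 352.3]), 0.65), (array([337.2, 176.7]), 0.53)]
seat [(array([242.4, 199.4]), 0.93)]
pivot [(array([204. , 191.4]), 0.92)]
knob [(array([184. , 200.5]), 0.58)]
stand [(array([255.1, 205.6]), 0.63)]
```

View pics/side0.png

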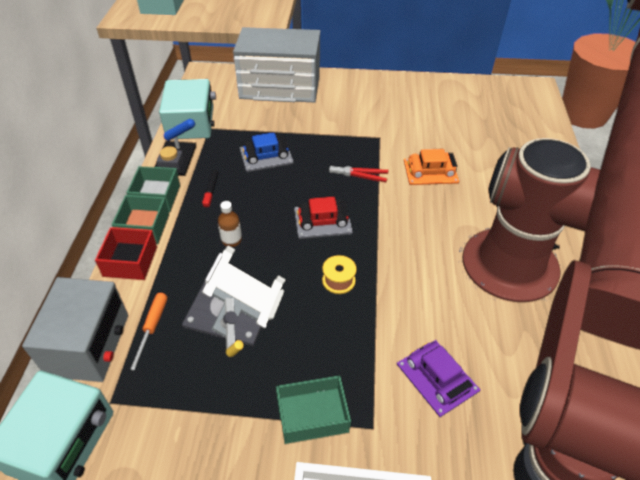

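View pics/top0.png

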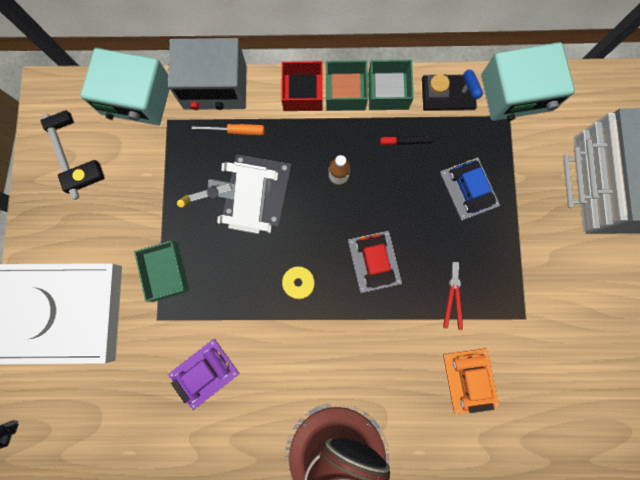

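The side view shows red cars' class candidates: red at side (319,220)/top (376,260), orange at (429,170)/(468,378), and purple at (436,378)/(205,374). Only the first one is red. The stand is at top (245,195), with the yellow knob at (184,202). Next I'll confirm with a crop and triangulate.

Run:
```python
from h import *
s,t=cam('side'),cam('top')
for n,a,b in(('red',(319,220.4),(376.6,260.1)),('nose',(298.7,219.2),(369.5,236.9)),('seat',(245.5,286),(242.4,199.4)),('pivot',(234.2,317.7),(204,191.4)),('pivot2',(242.8,316),(204,191.4)),('knob',(238,349.4),(184,200.5)),('bottle',(229,243),(339,183))):
    X,e=tri([(s,a),(t,b)]);print(n,X.round(4),np.round(e,4))
print(onz(t,(376.6,260.1),0),onz(s,(319,220.4),0))
im1=cv2.resize(t['image'][225:300,335:415],(640,600),interpolation=2)
im2=cv2.resize(t['image'][145:245,170:300],(780,600),interpolation=2)
cv2.imwrite('pics/crop1.png',cv2.resize(np.hstack([im1,im2])[:,:,::-1],(800,340)))
print({k:monitor.get_state()[k] for k in('time_s','ee_rot','contact_force','gripper_width')})
w=cam('wrist');print(imaging.grab_frame('wrist')['tool_from_camera'],w['K'][0,0])
```

```text
red [ 0.4435 -0.1041 -0.0092] [0.0021 0.0021]
nose [ 0.4946 -0.0862  0.0095] [0.0005 0.0005]
seat [0.5649 0.2021 0.1101] [0.0008 0.0008]
pivot [0.5755 0.2842 0.1215] [0.0041 0.0041]
pivot2 [0.5659 0.2822 0.1291] [0.0113 0.0113]
knob [0.5616 0.3352 0.0957] [0.0044 0.0044]
bottle [ 0.6479 -0.0167 -0.0206] [0.0098 0.0098]
[ 0.4404001  -0.10280246  0.        ] [ 0.44492256 -0.09565532  0.        ]
{'time_s': 0.9, 'ee_rot': array([ 7.81026549e-01,  6.24497822e-01,  4.53400073e-06, -1.90921437e-06]), 'contact_force': array([-0.06515139,  0.04879878, -0.17604077]), 'gripper_width': 0.9960086712851104}
[[ 9.99999716e-01 -7.53226812e-04  7.99783107e-06  2.40704396e-03]
 [ 7.17434479e-04  9.55609528e-01  2.94635225e-01 -7.62633637e-02]
 [-2.29569955e-04 -2.94635135e-01  9.55609797e-01 -1.42110823e-01]
 [ 0.00000000e+00  0.00000000e+00  0.00000000e+00  1.00000000e+00]] 425.8758196744525
```

View pics/crop1.png

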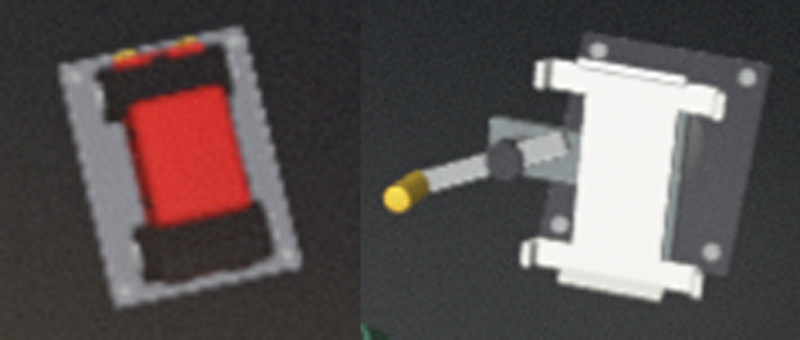

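The crop confirms the red body with yellow headlights on the far side, so its nose points away from the robot. The stand's uphill side is away from the robot with a yaw of about -0.19. Next, close wrist views of the stand and the car.

```bash
cat >> h.py <<'E'
def frame(yaw,tilt=np.pi/6):
    "columns x,y,z of a frame with yaw, tilted uphill to x"
    return (R.from_euler('z',yaw)*R.from_euler('y',-tilt)).as_matrix()
def tool(F,sgn=1,a=0.):
    "tool quaternion: z=-F.z, x = sgn*F.y turned by a about F.z"
    F=F@R.from_euler('z',a).as_matrix()
    return R.from_matrix(np.c_[sgn*F[:,1],sgn*F[:,0],-F[:,2]]).as_quat()
E
python3 - <<'E'
from h import *
F=frame(-.19);C=frame(.2,0)
for s in(1,-1):
    for nm,p,q in(('stand',[.56,.23,.11]+.2*F[:,2],tool(F,s)),('car',[.44,-.1,.2],tool(C,s)),('seat',[.56,.2,.12],tool(F,s))):
        j=kinematics.ik(p,q);print(s,nm,None if j is None else np.round(j,2))
def look(nm,c,F,s,things):
    q=tool(F,s);T=R.from_quat(q).as_matrix();p=np.array(c)-T@[0,.03,.2]
    arm.movep(p,q)
    w=cam('wrist');save(w,nm+'.png');np.savez(nm,**{k:w[k] for k in('image','K','k1','R','t')})
    for th in things:
        for d in imaging.pinpoint('wrist',th)[:2]:print(nm,th,np.round(d['at'],1),round(d['conf'],2))
s=1 if kinematics.ik([.56,.23,.11]+.2*F[:,2],tool(F,1)) is not None else -1
look('w1',[.56,.23,.11],F,s,('seat','pivot','knob','stand'))
look('w2',[.58,.19,.09],F,s,('seat','pivot','knob'))
look('w3',[.44,-.1,.03],C,s,('red_car','red_car_nose'))
print(s,monitor.get_state()['time_s'],monitor.get_state()['joint_pos'])
a=[cv2.imread(f'pics/w{i}.png') for i in(1,3)]
cv2.imwrite('pics/w13.png',cv2.resize(np.hstack(a),(800,300),interpolation=cv2.INTER_AREA))
E
```

```text
1 stand [ 0.53 -0.46  2.03 -0.36  1.19 -0.78]
1 car [-0.39 -0.36  2.04 -0.    1.47 -2.16]
1 seat [ 0.34 -0.16  2.08 -0.36  0.79 -0.85]
-1 stand [ 0.53 -0.46  2.03 -0.36  1.19  2.36]
-1 car [-0.39 -0.36  2.04 -0.    1.47  0.98]
-1 seat [ 0.34 -0.16  2.08 -0.36  0.79  2.29]
w1 seat [287.  231.9] 0.94
w1 pivot [376.7 244. ] 0.92
w1 knob [447.6 212.3] 0.81
w1 stand [288.8 168.3] 0.56
w2 seat [329.  230.5] 0.94
w2 pivot [427.9 242.5] 0.78
w2 pivot [ 23.4 151.1] 0.54
w2 knob [508.6 206. ] 0.9
w3 red_car [328.8 220.3] 0.66
w3 red_car [364.1 420.1] 0.35
w3 red_car_nose [330.4 289.4] 0.57
w3 red_car_nose [529.3 206.6] 0.15
1 4.8333 [-4.26071608e-01 -4.61885229e-01  2.05656456e+00  4.21085341e-05
  1.54674988e+00 -2.19885826e+00]
```

View pics/w1.png

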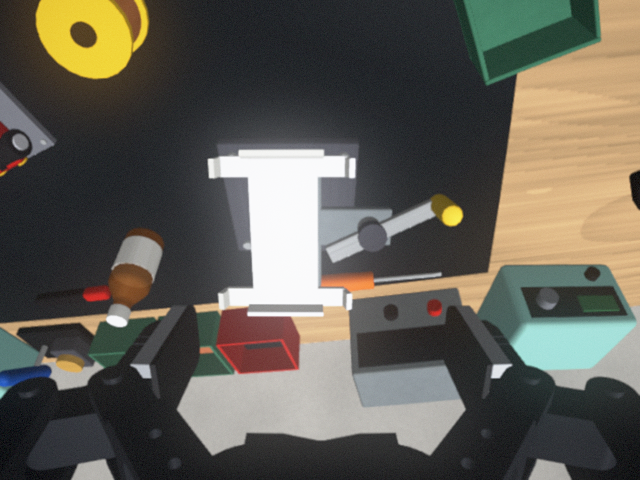

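View pics/w3.png

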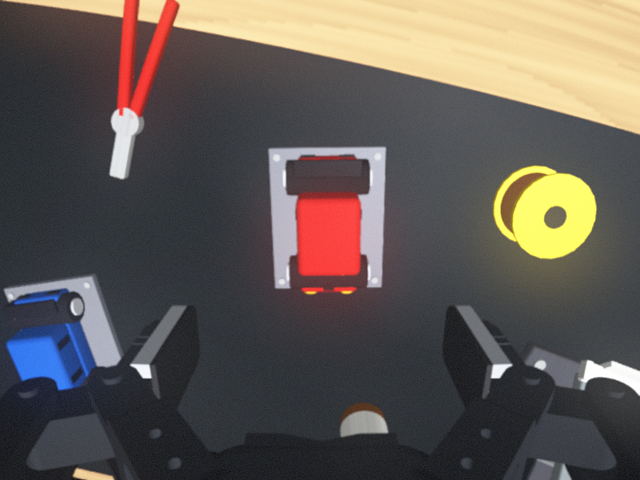

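The red car in w3 has its plate corners near (269,149), (385,147), (383,288) and (275,290), with headlights at the bottom, so its nose is at +x. The stand in w1 has sled ears at (209,167), (355,168), (220,297) and (351,300), with the knob at (450,210). Next I fit the poses.

```bash
cat > fit.py <<'E'
from h import *
w=[dict(np.load(f'w{i}.npz')) for i in(1,2,3)]
# car
P=np.array([[-.065,-.05,.008],[-.065,.05,.008],[.065,.05,.008],[.065,-.05,.008]])
px=np.array([[269,149],[385.5,147],[382.5,288],[275,290]])
def cr(p):
    return (proj(w[2],P@R.from_euler('z',p[2]).as_matrix().T+[p[0],p[1],0])-px).ravel()
c=least_squares(cr,[.44,-.1,.2]);print('car',c.x.round(4),c.fun.round(1))
# stand
s,t=cam('side'),cam('top')
obs=[(w[0],(287,231.9),(376.7,244),(447.6,212.3),1),(w[1],(329,230.5),(427.9,242.5),(508.6,206),1),(t,(242.4,199.4),(204,191.4),(184,200.5),1),(s,(245.5,286),(234.2,317.7),(238,349.4),1)]
ears=np.array([[209.5,167],[355,168],[220.5,297],[351.5,300]])
def pts(p):
    x,y,yaw,tr,px_,pz,th,a,b=p;F=frame(yaw);h=np.array([x,y,.085])
    S=h+F[:,2]*(.018-tr);pv=h+F@[px_,.078,pz];k=pv+F@[-.065*np.sin(th),.065*np.cos(th),0]
    E=np.array([[-a,-b,.006],[-a,b,.006],[a,-b,.006],[a,b,.006]])@F.T+S
    return S,pv,k,E
def res(p):
    S,pv,k,E=pts(p);r=[]
    for f,a,b,c,wt in obs:r.append(wt*(proj(f,[S,pv,k])-[a,b,c]).ravel())
    r.append((proj(w[0],E)-ears).ravel());r.append([(p[3]-.002)/.001])
    return np.concatenate(r)
g=least_squares(res,[.57,.2,-.19,.002,0,.01,.5,.06,.065],loss='soft_l1',x_scale=[.01]*9)
if __name__=='__main__':
    print('stand x y yaw tr px pz th a b',g.x.round(4));print(res(g.x).round(1))
    print([q.round(4) for q in pts(g.x)[:3]])
np.save('fit.npy',np.r_[c.x,g.x])
E
python3 fit.py
```

```text
car [ 0.4365 -0.0909  0.2164] [-0.8  0.2  0.6  0.3 -0.3 -0.1  0.5 -0.5]
stand x y yaw tr px pz th a b [ 0.5755  0.1981 -0.1981  0.0014  0.0033  0.0355  0.4582  0.0598  0.0601]
[-1.8  1.8 -0.7  0.5 -0.5 -0.2 -0.8 -0.4  2.4 -0.8  0.1 -0.1  1.9 -0.3
  3.5  2.  -3.   0.4 -0.1  2.3 -1.6 -2.3 -4.1 -0.6  2.   0.   0.8 -0.4
 -0.   0.5  0.3 -1.6 -0.6]
[array([0.5674, 0.1998, 0.0994]), array([0.5763, 0.2775, 0.1174]), array([0.5633, 0.3396, 0.103 ])]
```

```bash
cat >> h.py <<'E'
def G():
    p=np.load('fit.npy');F=frame(p[5]);h=np.array([p[3],p[4],.085]);pv=h+F@[p[7],.078,p[8]]
    return p[:3],F,h,pv,p[9]
def lev(th,d,up=0,sgn=1,a=None,dr=0):
    "TCP pose by the knob at angle th, displaced d along opening tangent, TCP 12 mm below knob point + up"
    _,F,h,pv,_=G();r=np.array([-np.sin(th),np.cos(th),0]);e=np.array([-np.cos(th),-np.sin(th),0])
    return pv+F@(r*(.065+dr)+e*d+[0,0,up-.012]),tool(F,sgn,th if a is None else a)
def st(*a):
    s=monitor.get_state();print(*a,'t',round(s['time_s'],2),'F',s['contact_force'].round(1),'w',round(s['gripper_width'],3),'p',s['position'].round(4),flush=True)
E
python3 - <<'E'
from h import *
th0=G()[4]
arm.close()
arm.movep(*lev(th0,-.034,.08));arm.move_l(lev(th0,-.034)[0],feed=.1);st('down')
hit=False
for th in np.arange(th0,1.51,.12):
    p,q=lev(th,-.019);hit=arm.move_l(p,q,feed=.12,until_force=20)
    st(round(th,2),hit)
    if hit:break
p,q=lev(th,-.035);arm.move_l(p,q,feed=.1)
p,q=lev(th,-.035,.1);arm.move_l(p,q,feed=.2);st()
w=cam('top')
for d in imaging.pinpoint('top','knob')[:1]:print(d, proj(w,lev(1.5,0,.012)[0]),proj(w,lev(th0,0,.012)[0]))
save(w,'open.png',[150,120,320,260],4)
E
```

```text
down t 8.43 F [0.6 1.5 0.5] w 0.003 p [0.5984 0.3483 0.1086]
0.46 False t 8.7 F [0.  0.3 0.1] w 0.002 p [0.5849 0.3439 0.1013]
0.58 False t 8.97 F [-0.1 -0.2 -0.7] w 0.001 p [0.5785 0.3435 0.0977]
0.7 False t 9.23 F [0.2 0.1 0.2] w 0.001 p [0.5714 0.3418 0.0935]
0.82 False t 9.5 F [-0.4 -0.8  0.5] w -0.003 p [0.5645 0.3393 0.0897]
0.94 False t 9.77 F [-0.  -0.2  0.9] w -0.001 p [0.5578 0.336  0.0863]
1.06 False t 10.03 F [ 0.3 -0.7 -0.2] w 0.001 p [0.5516 0.3318 0.0833]
1.18 False t 10.3 F [ 0.2 -0.1 -0.1] w -0.004 p [0.5458 0.3269 0.0806]
1.3 False t 10.57 F [-0.2 -0.2  0.2] w 0.001 p [0.5405 0.3212 0.0782]
1.42 False t 10.83 F [-0.2 -0.1  0.6] w 0.005 p [0.5358 0.3149 0.0763]
t 11.79 F [ 0.2 -0.4 -1.1] w -0.004 p [0.4915 0.3394 0.1633]
{'at': [200.3, 216.5], 'conf': 0.68} [[203.42297211 220.64048131]] [[181.00715574 200.93061405]]
```

View pics/open.png

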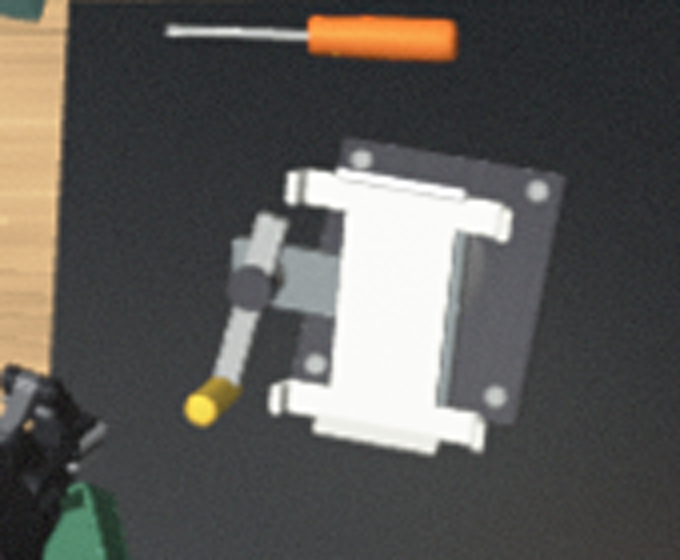

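The lever is at about 1.4 rad with the tongue clear. I'll push it to its stop, then pick up the red car and hold it above the sled for a check.

Run:
```python
from h import *
arm.move_l(lev(1.42,-.035)[0],feed=.2)
p,q=lev(1.5,-.008);print(arm.move_l(p,q,feed=.06,until_force=8));st('stop')
_,F,h,pv,_=G();r=F.T@(monitor.get_state()['position']-pv);print('rod in pivot frame',r.round(4),'knob y if d=20mm',r[1]-.020)
p,q=lev(1.5,-.04);arm.move_l(p,q,feed=.15);p,q=lev(1.5,-.04,.1);arm.move_l(p,q,feed=.3)
arm.gripper_open()
c=G()[0];C=frame(c[2],0);q=tool(C,1)
arm.movep([c[0],c[1],.15],q)
arm.move_l([c[0],c[1],.019],feed=.15,until_force=8);st('at car')
arm.close();st('gripped')
arm.move_l([c[0],c[1],.2],feed=.25);st('lift')
S=h+F[:,2]*.0166
arm.movep(S+F[:,2]*(.019+.06),tool(F,1));st('above')
w=cam('wrist');save(w,'hold.png');np.savez('w4',**{k:w[k] for k in('image','K','k1','R','t')})
```

```text
True
stop t 13.02 F [ 1.4  4.8 -0.2] w -0.005 p [0.5323 0.3067 0.0772]
rod in pivot frame [-0.0624  0.0199 -0.0103] knob y if d=20mm -0.0001054464099883752
at car t 17.23 F [-0.4 -0.1  0.1] w 0.996 p [ 0.4373 -0.091   0.0199]
gripped t 17.66 F [-0.3 -1.3  5.7] w 0.578 p [ 0.4377 -0.0915  0.0203]
lift t 18.53 F [-0.4 -0.4 -4.7] w 0.578 p [ 0.4351 -0.0903  0.1974]
above t 19.73 F [-0.8 -0.  -3.6] w 0.579 p [0.5281 0.2068 0.1664]
```

View pics/hold.png

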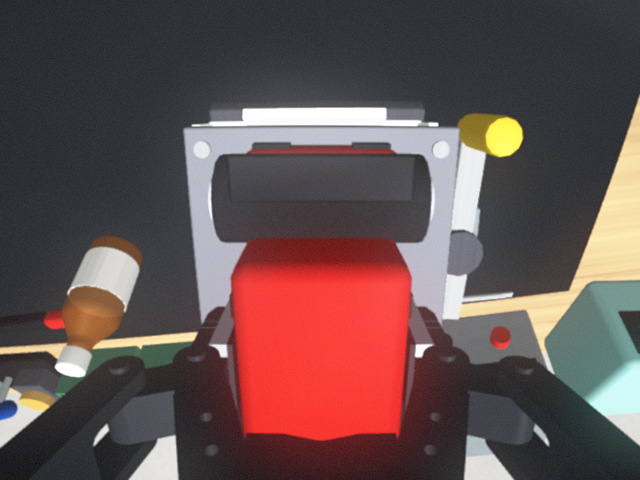

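The car is held square, with plate rear corners at (184,128) and (461,128). The sled's lower ears span columns 211–424 and the lever is at its stop. Now I check the offsets numerically.

Run:
```python
from h import *
w=dict(np.load('w4.npz'));_,F,h,pv,_=G();S=h+F[:,2]*.0166
s=monitor.get_state();p=s['position'];T=R.from_quat(s['ee_rot']).as_matrix()
print('tcp err stand frame mm',(F.T@(p-(S+F[:,2]*.079))*1e3).round(1))
# plate in tool frame: x'=car y, y'=car x ; z down. fit (x off, y off, z)
px=np.array([[184,128],[461,128.]])
def m(o,dx=0):
    P=np.array([[-.05,-.065],[.05,-.065]])
    X=np.c_[P[:,0]+o[0],P[:,1]+o[1],[o[2]]*2];return proj(w,X@T.T+p)
r=least_squares(lambda o:(m(o)-px).ravel(),[0,0,.01]);print('plate top centre in tool',r.x.round(4),r.fun.round(1))
for z in(.008,.011):print(z,least_squares(lambda o:(m([*o,z])-px).ravel(),[0,0]).x.round(4))
for hh in(.003,.009):
  E=np.array([[-.0598-.011,-.06,hh],[-.0598-.011,.06,hh],[-.0598+.011,-.06,hh],[-.0598+.011,.06,hh]])@F.T+S;print(hh,proj(w,E).round(0).tolist())
print('pivot,knob',proj(w,[pv,pv+F@[-.065,0,0]]).round(0))
save(w,'ears.png',[170,80,540,200],2)
```

```text
tcp err stand frame mm [-0.3 -1.  -0.7]
plate top centre in tool [ 0.0031 -0.0033  0.013 ] [-0.  -0.1 -0.   0.1]
0.008 [ 0.0031 -0.0035]
0.011 [ 0.0031 -0.0034]
0.003 [[198.0, 117.0], [438.0, 116.0], [202.0, 160.0], [435.0, 160.0]]
0.009 [[195.0, 117.0], [441.0, 117.0], [198.0, 162.0], [438.0, 162.0]]
pivot,knob [[470. 266.]
 [483. 138.]]
```

View pics/ears.png

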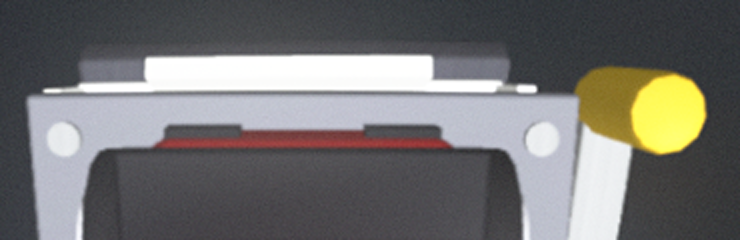

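The white ears are at columns 192–438 and row ~122, against predicted 195–441 and row 117. The plate is about 3 mm off in the tool. The camera-relative offset is therefore roughly 3.5 mm in y and 5 mm in x. I'll correct part of it, go lower and measure again.

Run:
```python
from h import *
_,F,h,pv,_=G();S=h+F[:,2]*.0166
off=np.array([.004,-.003,0])
arm.move_l(S+F@(off+[0,0,.019+.025]),tool(F,1),feed=.08);st()
s=monitor.get_state();p=s['position'];T=R.from_quat(s['ee_rot']).as_matrix()
print('tcp off stand mm',(F.T@(p-S)*1e3).round(1))
w=cam('wrist');np.savez('w5',**{k:w[k] for k in('image','K','k1','R','t')});save(w,'low.png',[160,70,500,190],2.3)
print('ears/rim pred in camera, plate pred')
for x,b,z in((-.0703,.06,.006),(-.0703,.06,.0),(-.068,.05,.009)):
    print(x,z,proj(w,np.array([[x,-b,z],[x,b,z]])@F.T+S).round(1).tolist())
print('rear plate top edge if centred at tool 0',proj(w,np.array([[-.05,-.065,.011],[.05,-.065,.011]])@T.T+p).round(1).tolist())
```

```text
t 20.38 F [ 0.  -1.1 -2.9] w 0.577 p [0.5487 0.2001 0.1391]
tcp off stand mm [ 3.9 -3.3 43.6]
ears/rim pred in camera, plate pred
-0.0703 0.006 [[178.3, 108.5], [467.7, 108.3]]
-0.0703 0.0 [[182.8, 108.3], [463.1, 108.1]]
-0.068 0.009 [[200.4, 114.0], [445.7, 113.8]]
rear plate top edge if centred at tool 0 [[174.8, 135.7], [453.7, 135.3]]
```

View pics/low.png

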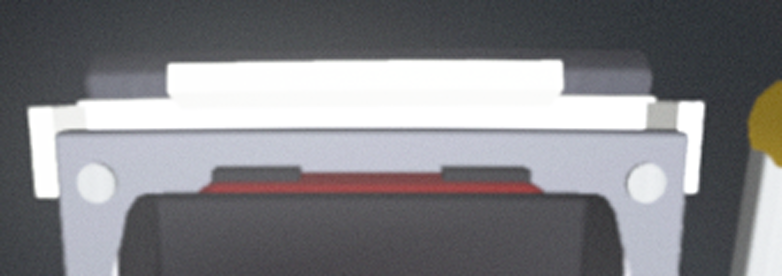

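Rim and ear centres sit at columns ~319.2 and the plate centre at 321.5, so y needs about -0.8 mm more. In x the plate agrees with the sled within about 1 mm. I'll lower it in two force-guarded phases.

Run:
```python
from h import *
_,F,h,pv,_=G();off=np.array([.0042,-.0038,0])
z=lambda:(F.T@(monitor.get_state()['position']-h)*1e3).round(1)
arm.move_l(h+F@(off+[0,0,.0415+.010]),feed=.05,until_force=10);print(z())
hit=arm.move_l(h+F@(off+[0,0,.0365]),feed=.03,until_force=5);st('touch',hit,z())
w=cam('wrist');save(w,'touch.png',[140,50,500,190],2.2)
```

```text
[ 3.8 -4.  51.2]
touch False [ 4.2 -3.8 36.4] t 21.41 F [-1.2  0.1 -2.5] w 0.581 p [0.5605 0.1972 0.1186]
```

View pics/touch.png

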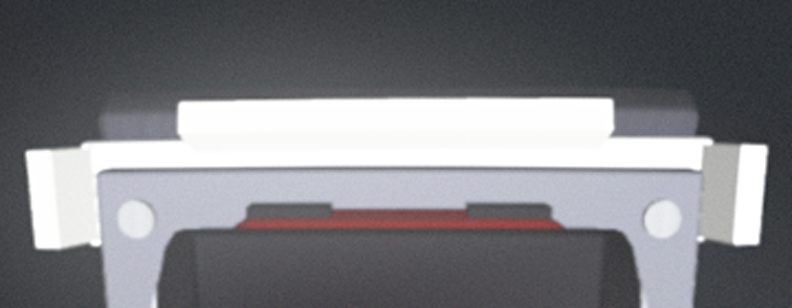

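The plate is between the ears, centred in y (103–698 against inner walls at about 90–705), with no contact yet. The gap at the downhill rim looks about 4–5 mm against 3 nominal, so I back off 1 mm downhill and press.

Run:
```python
from h import *
_,F,h,pv,_=G();off=np.array([.0032,-.0038,0])
z=lambda:(F.T@(monitor.get_state()['position']-h)*1e3).round(1)
for d in np.arange(.034,.008,-.002):
    hit=arm.move_l(h+F@(off+[0,0,d]),feed=.04,until_force=25)
    st(round(d,3),hit,z(),'Fn',round(F[:,2]@monitor.get_state()['contact_force'],1))
    if hit:break
```

```text
0.034 False [ 3.6 -3.6 34.2] Fn -1.1 t 21.71 F [ 0.5  0.6 -1.1] w 0.574 p [0.5611 0.1974 0.1164]
0.032 False [ 3.6 -3.6 32.2] Fn 0.5 t 21.96 F [-1.1 -1.1  0.1] w 0.574 p [0.5621 0.1972 0.1147]
0.03 False [ 3.5 -3.6 30.1] Fn 2.0 t 22.21 F [-1.9  0.3  1.2] w 0.578 p [0.5631 0.1969 0.1128]
0.028 False [ 3.6 -3.6 28. ] Fn 0.1 t 22.46 F [-0.2  1.8 -0.2] w 0.582 p [0.5641 0.1968 0.111 ]
0.026 False [ 3.5 -3.6 25.9] Fn 0.5 t 22.71 F [0.1 1.7 0.4] w 0.581 p [0.5651 0.1965 0.1092]
0.024 False [ 3.4 -3.7 23.9] Fn -0.2 t 22.96 F [-0.1  0.7 -0.3] w 0.577 p [0.566  0.1963 0.1074]
0.022 False [ 3.3 -3.7 21.9] Fn 0.4 t 23.21 F [-0.2  1.1  0.2] w 0.578 p [0.5669 0.1961 0.1057]
0.02 False [ 3.2 -3.8 19.9] Fn -0.2 t 23.46 F [0.7 0.2 0.1] w 0.576 p [0.5678 0.1958 0.1038]
0.018 False [ 3.3 -3.7 18.7] Fn 11.7 t 23.71 F [-9.4  1.4  8.1] w 0.579 p [0.5684 0.1957 0.1028]
0.016 False [ 3.3 -3.7 18.5] Fn 35.9 t 23.96 F [-29.   -0.9  25.1] w 0.578 p [0.5686 0.1957 0.1026]
0.014 False [ 3.4 -3.8 18.2] Fn 58.1 t 24.21 F [-46.7  -2.6  41. ] w 0.578 p [0.5687 0.1956 0.1025]
0.012 False [ 3.4 -3.8 18. ] Fn 80.2 t 24.46 F [-64.2  -3.   56.6] w 0.581 p [0.5689 0.1956 0.1023]
0.01 False [ 3.8 -3.8 17.2] Fn 94.6 t 24.71 F [-74.4  -5.4  67.7] w 0.582 p [0.5696 0.1954 0.1018]
```

The until_force limit is counted per move, so the press reached about 95 N, still below 120. The stop at 18.5 mm matches the hard home stop. I'll relax, release, retreat and check.

Run:
```python
from h import *
_,F,h,pv,_=G();off=np.array([.0035,-.0038,0])
arm.move_l(h+F@(off+[0,0,.0182]),feed=.05);st('relaxed')
arm.gripper_open();st('open')
arm.move_l(h+F@(off+[0,0,.11]),feed=.15)
c=np.array([.56,.23,.11]);q=tool(F,1);T=R.from_quat(q).as_matrix()
arm.movep(c-T@[0,.03,.2],q);st()
w=cam('wrist');save(w,'seated.png');np.savez('w6',**{k:w[k] for k in('image','K','k1','R','t')})
for th in('red_car','red_car_nose','seat','pivot','knob'):print(th,[(np.round(d['at'],1),round(d['conf'],2)) for d in imaging.pinpoint('wrist',th)][:2])
print('pred car/seat,nose home',proj(w,[h,h+F@[.059,0,.021]]).round(1),'pivot,knob1.5',proj(w,[pv,lev(1.5,0,.012)[0],lev(1.4,0,.012)[0]]).round(1))
for s in(0,.009,.018):print('plate corners travel',s,proj(w,h+np.array([[-.065,-.05,.026-s],[-.065,.05,.026-s],[.065,.05,.026-s],[.065,-.05,.026-s]])@F.T).round(1).tolist())
```

```text
relaxed t 25.02 F [-9.5  2.7  8.2] w 0.583 p [0.568  0.1953 0.1017]
open t 25.48 F [-0.1  0.1 -0.7] w 1.004 p [0.569  0.1954 0.1023]
t 26.82 F [ 0.6  0.2 -1. ] w 0.998 p [0.4364 0.2546 0.2666]
red_car [(array([289.8, 228.2]), 0.88)]
red_car_nose [(array([287.7, 297. ]), 0.68)]
seat []
pivot [(array([379.8, 243.6]), 0.82)]
knob [(array([387.7, 167.3]), 0.62)]
pred car/seat,nose home [[288.1 230. ]
 [287.9 298.5]] pivot,knob1.5 [[377.8 246. ]
 [386.6 169.2]
 [394.6 170.2]]
plate corners travel 0 [[223.2, 163.3], [345.2, 163.1], [342.8, 307.0], [232.8, 306.6]]
plate corners travel 0.009 [[225.6, 161.8], [344.7, 161.6], [342.3, 302.5], [234.7, 302.2]]
plate corners travel 0.018 [[227.9, 160.4], [344.1, 160.2], [341.9, 298.3], [236.5, 297.9]]
```

View pics/seated.png

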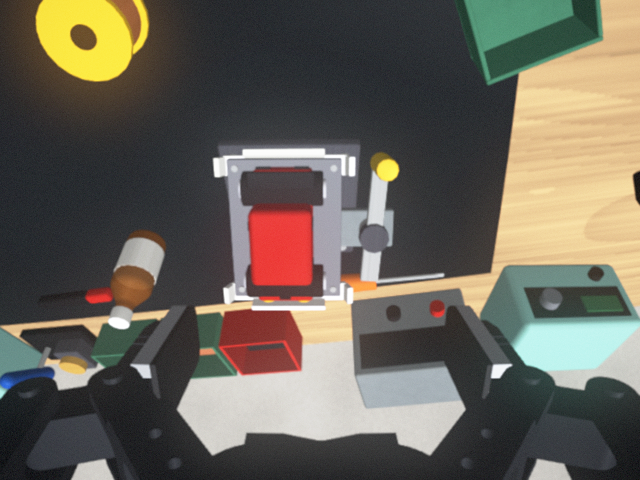

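The car is seated nose uphill and flat between the ears. Its plate corners match full travel, and the lever is at its stop (knob (387,167) against 386.6,169 predicted). Now I close the lever with the closed fingers from the inner side, passing above the 9 mm ears.

Run:
```python
from h import *
_,F,h,pv,_=G();u=.004
arm.close()
arm.movep(*lev(1.5,.028,.09));hit=arm.move_l(lev(1.5,.028,u)[0],feed=.1,until_force=8);st('down',hit)
if hit: raise SystemExit
for th in list(np.arange(1.5,.05,-.12))+[0.]:
    p,q=lev(th,.019,u);hit=arm.move_l(p,q,feed=.1,until_force=12)
    st(round(th,2),hit)
    if hit:break
if not hit:
    p,q=lev(0,.010,u);hit=arm.move_l(p,q,feed=.04,until_force=10);st('final',hit)
r=F.T@(monitor.get_state()['position']-pv);print('rod rel pivot',r.round(4),'knob x est',r[0]+.020)
```

```text
down False t 30.16 F [0.2 0.5 0.1] w 0.003 p [0.5192 0.2655 0.0777]
1.5 False t 30.41 F [-0.1  0.6  0.9] w -0.003 p [0.5216 0.2748 0.0782]
1.38 False t 30.68 F [ 1.  -1.2  0.5] w 0.001 p [0.5218 0.2823 0.0771]
1.26 False t 30.94 F [ 0.1 -0.9  0.5] w 0.001 p [0.5231 0.29   0.0767]
1.14 False t 31.21 F [ 0.5  0.5 -0.3] w 0.001 p [0.5253 0.2977 0.077 ]
1.02 False t 31.48 F [-0.  -0.2  0.6] w -0.003 p [0.5283 0.3052 0.0779]
0.9 False t 31.74 F [ 0.  -0.6  0.1] w 0.001 p [0.532  0.3123 0.0792]
0.78 False t 32.01 F [-0.1 -0.5  0.6] w -0.003 p [0.5364 0.3189 0.0809]
0.66 False t 32.27 F [-0.3  0.   0.2] w -0.002 p [0.5415 0.325  0.0831]
0.54 False t 32.54 F [-0.1  0.1  0.3] w 0.0 p [0.5471 0.3303 0.0857]
0.42 False t 32.81 F [ 0.1 -0.6 -0.6] w 0.001 p [0.5532 0.3348 0.0887]
0.3 False t 33.08 F [0.  0.7 0.3] w 0.001 p [0.5596 0.3385 0.0919]
0.18 False t 33.34 F [-0.8  0.9  0.2] w 0.002 p [0.5664 0.3413 0.0954]
0.06 False t 33.61 F [ 0.6 -0.4  0. ] w 0.004 p [0.5734 0.3431 0.0992]
0.0 False t 33.86 F [-5.1  0.2  1.1] w 0.001 p [0.575  0.3434 0.0994]
final True t 34.07 F [-0.   0.  -0.3] w 0.002 p [0.5749 0.343  0.0985]
rod rel pivot [-0.0217  0.0639 -0.0092] knob x est -0.0017395967829828655
```

Run:
```python
from h import *
_,F,h,pv,_=G()
p,q=lev(0,.035,.004);arm.move_l(p,q,feed=.1)
p,q=lev(0,.035,.1);arm.move_l(p,q,feed=.25)
c=np.array([.56,.23,.11]);q=tool(F,1);T=R.from_quat(q).as_matrix();arm.movep(c-T@[0,.03,.2],q);arm.gripper_open();st()
w=cam('wrist');save(w,'closed.png',[180,120,500,340],2.5)
for th in('red_car','red_car_nose','pivot','knob'):print(th,[(np.round(d['at'],1),round(d['conf'],2)) for d in imaging.pinpoint('wrist',th)][:2])
print('pred knob 0,.1,.2',proj(w,[lev(t,0,.012)[0] for t in(0,.1,.2)]).round(1).tolist())
```

```text
t 36.34 F [-0.2  0.3 -0.4] w 0.998 p [0.4365 0.2548 0.2683]
red_car [(array([285.3, 226.4]), 0.68)]
red_car_nose [(array([288. , 295.4]), 0.81)]
pivot [(array([375.5, 242.6]), 0.61)]
knob [(array([455.4, 246.1]), 0.62)]
pred knob 0,.1,.2 [[453.0, 243.9], [453.3, 236.6], [452.9, 229.3]]
```

View pics/closed.png

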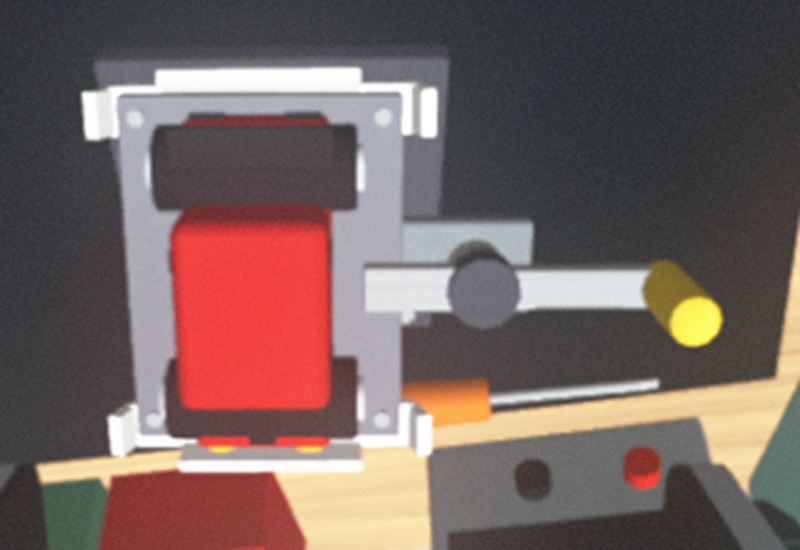

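The tongue (crop (385,285)) lies over the plate's left edge and the lever is perpendicular to the sled. The car is seated with its headlights uphill, and the arm is clear. I'm handing in.

```bash
python3 -c "
from h import *
arm.finish_job();st()"
```

```text
the job is handed in; nothing more can be done
the job is handed in; nothing more can be done
```

The red car is in the white sled nose uphill, the sled is pressed home, and the lever is closed over the plate. I handed the job in at about 36 s of robot time, and the hand-in gives no verdict. I pushed the lever open to its stop with closed fingers, gripped, placed and pressed the car, then pushed the lever back to its closed stop and backed the arm off.

**Last checks:**
- **Lever:** it reads about 0.03 rad or less from where the fingers stopped. The knob showed at (455,246) against (453,244) predicted for fully closed, and the tongue lies over the plate's left edge.
- **Sled:** the press ended on a hard stop at the home height. The picture taken after release showed the plate flat between the ears at full travel.
- **Bystanders:** nothing in the wrist pictures suggests that anything else moved. I took no final overview picture of the blue car, pliers or marker; the arm did not go near them after the pick.

**Disagreements:**
- **Press force:** my stop threshold of 25 N counted from the start of each small step, so the press reached about 95 N at the wrist. That is under the 120 N limit but much more than I intended.
- **Camera offset:** the wrist camera and the fitted stand pose differed by 3–4 mm, so I corrected the placing from what the pictures showed before lowering the car.

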